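# Refit the battery cover on the cash box

## Task

Put the loose white battery cover back on the grey cash box: hook its yellow front lip into the slot at the front of the open battery compartment, swing the raised rear end down and press it until the blue spring catch snaps out over it and the cover lies flat and fully home. Then let go, and leave the ramekin, pliers, level and scraper where they are.

Things in the scene. Friction and masses are not known exactly. Their poses are not given: they have to be found in the camera images.
- cover_grip (a point): Centre of the black upright grip rib on the loose white cover (about 160 g), which starts flat on the bench, right way up, left or right of the box, lip roughly away from the robot. x: from the lip to the rear edge; y: along the rib; z: out of its top. Rib 14 mm thick (x), 60 long, 30 tall. Plate 120 x 90 x 10 mm: underside 25 mm below this point, front edge at x -48 mm, rear edge at +72 mm.
- cover_lip (a point): Middle of the free end of the cover's yellow front lip: a flat tongue 60 mm wide and 4 mm thick, its underside level with the plate's underside, sticking 12 mm out of the plate's front edge. This point is 60 mm in front of (-x) and 23 mm below cover_grip; same axes.
- cover_press (a point): A good spot to press with a closed gripper: on the cover's top face between rib and rear edge, 39 mm behind (+x) and 15 mm below cover_grip; same axes. Free space along x there: 32 mm back to the rib, 28 mm on to the catch.
- cashbox: Grey steel cash box, fixed, 230 x 160 x 90 mm; its tray front and handle stick out 50 mm more at -x, low down. Origin at the centre of its underside; x from front (tray) to rear, z up; the front faces roughly away from the robot (yaw pi +- 0.35). Its top has an open compartment 123 x 93 mm, x from -71.5 to +51.5 mm, y centred, with battery cells 27 mm below the top. Ledges along both sides carry the seated cover flush with the box top.
- slot (a point): Middle of the lower edge of the 4 mm top sheet at the compartment's front, marked by a yellow line; 86 mm above the bench, axes as the box. The lip goes under it towards -x (hollow 20 mm long, 41 mm deep) with the cover's rear raised about 30 degrees; the cover is too long to drop in flat. Once seated, the plate's front edge is 1.5 mm behind and the lip's top 2 mm below this edge.
- seat (a point): The point where cover_grip lies when the cover is fully home; 105 mm above the bench, 22 mm in front of the box origin; the cover's axes are then parallel to the box's.
- catch (a joint): Blue spring catch, 30 mm wide, behind the compartment, 19 mm above the box top. 0 = sprung out, nose 4.5 mm over the seated cover's edge with a 2 mm gap; 0.010 m = pushed back. A hooked cover let go rests on its 65 degree ramp, tilted about 10 degrees; pressing the rear part down with 5 to 15 N pushes the catch back until it springs out as the cover reaches the ledges.
- ramekin: White ceramic ramekin, 90 mm across, 50 mm tall, upright, on the other side of the box from the cover; origin at the centre of its underside. Bystander.
- pliers: Chrome locking pliers, about 220 x 55 x 16 mm, lying on the bench; origin near the middle, at the underside. Bystander.
- level: Short orange level, 200 x 22 x 45 mm, standing on its long edge; origin at the centre of its underside. Bystander.
- scraper: Green plastic scraper, 145 x 60 x 14 mm, lying on the bench; origin near the middle, at the underside. Bystander.
Not all that is in view belongs to the job. What is shaped like the part that bears cover_grip but green or pink is not meant.

How it is judged:
On the way:
1. the lip is hooked under the slot's top sheet (at least 4 mm in) while the cover's rear is still raised (more than 6 degrees) (x of cover_lip in the frame of slot below -0.004 m and z of cover_lip in the frame of slot between -0.03 and 0 m and y of cover_lip in the frame of slot between -0.012 and 0.012 m and angle between the z axis of cover_grip and the z axis of cashbox, either way round above 0.105 rad), for 0.1 s.
At the end, for the whole second after the job is handed in: The cover lies in the compartment with its lip under the slot's sheet: grip within 4 mm of the seat in x and y and 2.5 mm in height, flat within 0.03 rad, square within 0.06 rad, the catch sprung out over it (joint under 1.5 mm), and the four bystanders within 30 mm of where they began (x of cover_grip in the frame of seat between -0.004 and 0.004 m and y of cover_grip in the frame of seat between -0.004 and 0.004 m and z of cover_grip in the frame of seat between -0.0025 and 0.0025 m and angle between the z axis of cover_grip and the z axis of seat, either way round below 0.03 rad and angle between the x axis of cover_grip and the x axis of seat, either way round below 0.06 rad and x of cover_lip in the frame of slot below -0.004 m and value of joint catch below 0.0015 m and distance of each of ramekin, pliers, level, scraper from where it was at the start of the episode below 0.03 m); the robot touches nothing.
It fails at once if the ramekin is moved more than 30 mm (distance of ramekin from where it was at the start of the episode above 0.03 m).
It fails at once if the pliers is moved more than 30 mm (distance of pliers from where it was at the start of the episode above 0.03 m).
It fails at once if the level is moved more than 30 mm (distance of level from where it was at the start of the episode above 0.03 m).
It fails at once if the scraper is moved more than 30 mm (distance of scraper from where it was at the start of the episode above 0.03 m).
It also fails if it takes over 46 s, if anything falls off the work surface, if the arm or the gripper's body presses on something with over 40 N, if the wrist force passes 120 N, or if a joint passes its speed limit or range.

## Robot

A 7-joint arm with a two-finger parallel gripper is mounted at the origin on the work surface. World frame = base frame: x ahead of the robot, y to its left, z up, the work surface at z = 0. Lengths are in m, angles in rad, forces in N, time in s.
With the tool pointing down it reaches from about 0.4 to 0.85 m from the base axis. Payload 4.5 kg.
Tool frame: the origin (TCP) lies at the very end of the fingers, on their centre line; the grasp point (between the pads) lies 19 mm behind it; z points along the fingers, y is the line along which they close (so a half turn about z gives the same grasp; the last joint's range is limited). The gripper opens to 88 mm and grips with 3 to 60 N. Pads are 18 mm wide; open, the fingers measure 123 mm over their backs; the gripper's body (75 mm by 187 mm) begins 45 mm behind the grasp point.
Start: joints at [1.249, 0.689, -0.195, 1.565, 0.157, 0.902, -0.215], TCP at [0.218, -0.586, 0.239] pointing down, gripper open.
Joint ranges: [-3.01, 3.01], [-0.46, 2.08], [-1.47, 1.51], [0.13, 2.56], [-1, 4.14], [0.04, 2.09], [-2.66, 2.66]. Speed limits (rad/s): [2.57, 2.57, 3.14, 3.14, 3.14, 3.14, 3.14].

## Interface

Orientations are given as [roll, pitch, yaw] about the fixed x, y, z axes, in that order (R = Rz(yaw) Ry(pitch) Rx(roll)).
In Python, from rig import * gives the robot as it stands.
- The arm moves only by the shell command python3 -m creep 'ROWS'. ROWS is JSON, one flat list of numbers, 7 for each row, row after row: the turn, a rotation vector about the tool's x, y, z in rad, then the shift along the tool's x, y, z in m, then the opening, from 0 (shut) to 1 (fully open). A call has 1 to 10 rows; each row shifts and turns the commanded pose from where the row before left it, along the tool's axes as they then stand; what a row does not reach is not made up. A row lasts 1/10 s, in which the tool goes at most 50 mm and 8.59 degrees, less where a joint would pass 70% of its speed; a pose out of reach is approached as far as the arm can. A call with a gripper value outside its range is refused whole. The fingers move at their own pace and stop on an object; the grip force is fixed at half the most. Time passes only in rows, so rows that do not move let the fingers close. It gives the time, the measured TCP pose, the force, the opening and the grip force at its end, in the units of the state.
- sense(): the state, without advancing time (a new reading comes with each control period).
- get_image(name): name is "scene" or "top" or "wrist"; returns (picture, depth): 420x560x3 uint8, red, green, blue; 420x560 float32, m along the optical axis (not along the pixel's ray), 0 where there is no reading.
- get_calibration(name): a dict with "vertical_fov" (degrees; the focal length in pixels is half the picture's height over the tangent of half this angle, whatever the lens; pixels are square), "cx", "cy" (the principal point, pixels), "xyz" and "rotation" of the camera in the world; the wrist camera has in their place "hand_eye" (4x4, takes a point from camera to tool coordinates, whose origin is the TCP and whose axes are the flange's). Camera axes: x right, y down, z forward; pixel columns grow to the right and rows downward; lengths in m; the calibration is good to about 2 mm. A picture is of the moment at which its call begins: read the wrist's pose just before it. get_calibration takes no time and is no camera call.
- close_job(): hands the job in; it is judged then, once.
Trained networks look in the newest picture that a camera, given by its name, has taken for a name from the list of things; names that differ only in an ending like _2 or _b are one class to them, and where a whole thing is asked for, a point or a joint stands for the part that bears it (a point fixed in the world has none). Each returns a list of dicts, best first, with "conf" (0 to 1); they miss things now and then, are a little off and sometimes report something else, mostly with a low value. They report only what shows in the picture. A call takes as long as a camera call. They do not tell look-alikes from the thing itself.
- silhouettes(name, camera): "mask" (420x560 bool, what is visible of it) and "position" ([column, row] in pixels, amid what is visible of it).
The state is a dict: "clock": time; "joints": joint angles; "joint_velocities": joint speeds; "tau": joint torques, N m; "position": TCP position; "tcp_rot": TCP orientation; "contact_force": force on the tool from outside, world axes, zero at the start; "wrist_torque": the same for the moment, N m; "grip_width": finger opening in m; "grasp_force": force on a finger pad.
Only numpy, scipy, OpenCV 4.12 (cv2) and the standard library are available. Lean on these libraries where they do the work, as an engineer would, in place of code of your own. Each camera call takes 0.05 s, during which the arm holds its last target. There are 200 camera calls.

## Working session

There is one attempt and no reset: what is moved stays moved. The work goes in short steps, Python scripts to look and compute and a shell command to move; the robot and the scene stay as the last step left them, time stands still between calls to the robot, and variables do not carry over. Pictures are saved under pics/ and viewed, at most 10 in all, crops included, and the job is handed in when it is done.

```bash
ls; mkdir -p pics; cat > h.py <<'E'
from rig import *
import numpy as np, cv2
from scipy.spatial.transform import Rotation as R
def cam(name):
    c=get_calibration(name); s=sense()
    f=210/np.tan(np.radians(c["vertical_fov"])/2)
    if "hand_eye" in c:
        H=np.array(c["hand_eye"]); r=R.from_euler('xyz',s["tcp_rot"]).as_matrix()
        Rw=r@H[:3,:3]; t=r@H[:3,3]+np.array(s["position"])
    else:
        Rw=np.array(c["rotation"]); t=np.array(c["xyz"])
        if Rw.shape!=(3,3): Rw=R.from_euler('xyz',Rw).as_matrix()
    return f,c["cx"],c["cy"],Rw,t
def cloud(name):
    f,cx,cy,Rw,t=cam(name); im,d=get_image(name)
    v,u=np.mgrid[:420,:560]
    P=np.stack([(u-cx)/f*d,(v-cy)/f*d,d],-1)@Rw.T+t
    P[d==0]=np.nan
    return im,P
def save(im,n): cv2.imwrite("pics/"+n,cv2.cvtColor(im,cv2.COLOR_RGB2BGR))
E
python3 - <<'E'
from h import *
s=sense(); print(s); print(get_calibration("top"),get_calibration("wrist"))
im,P=cloud("top"); np.save("top.npy",P); im2,_=get_image("scene")
save(im,"top0.png")
for n in ["cover_grip","cashbox","catch","ramekin","pliers","level","scraper"]:
    for o in silhouettes(n,"top"):
        m=o["mask"]; q=P[m]; print(n,round(o["conf"],2),np.round(o["position"]),m.sum(),np.round(np.nanmedian(q,0),3),np.round(np.nanpercentile(q[:,2],95),3))
E
```

```text
pics
{'clock': 0.0, 'joints': array([ 1.24881693,  0.68998018, -0.19453869,  1.56630374,  0.15730386,
        0.90250238, -0.2151039 ]), 'joint_velocities': array([-0.00050232, -0.00036492,  0.00068935, -0.00079553,  0.00074319,
        0.00246631,  0.00049055]), 'tau': array([-8.22231850e-04, -5.27561045e+01, -1.26740813e+00, -1.53432012e+01,
       -5.26379887e-02,  6.36747645e-03,  1.74990823e-04]), 'position': array([ 0.21745274, -0.58529691,  0.23792377]), 'tcp_rot': array([-3.13979631e+00,  1.17365142e-04,  3.55876519e-01]), 'contact_force': array([ 0.21804328, -0.97960356, -0.08935174]), 'wrist_torque': array([ 0.03817681, -0.04633864,  0.00451211]), 'grasp_force': 0.0, 'grip_width': 0.08811514073733798}
{'vertical_fov': 50.81901129530066, 'cx': 281.964402753744, 'cy': 210.08927045286993, 'xyz': array([ 0.33496863, -0.07731544,  1.15029203]), 'rotation': array([-2.96691334,  0.02004572, -1.59157279])} {'vertical_fov': 58.57439397704187, 'cx': 278.63775591468055, 'cy': 201.8700471136453, 'hand_eye': array([[-6.08058664e-04, -9.55595749e-01, -2.94680156e-01,
         7.61599021e
[... 201 characters left out ...]
 0.00000000e+00,  0.00000000e+00,
         1.00000000e+00]])}
cover_grip 0.93 [373. 220.] 1697 [ 0.502 -0.289  0.009] 0.038
cover_grip 0.68 [339. 286.] 1813 [ 0.332 -0.193  0.009] 0.038
cover_grip 0.56 [442. 234.] 1716 [ 0.472 -0.469  0.009] 0.038
cover_grip 0.55 [427. 317.] 1940 [ 0.257 -0.412  0.009] 0.038
cashbox 0.81 [261. 200.] 6470 [ 0.553 -0.01   0.087] 0.1
catch 0.51 [269. 225.] 247 [ 0.483 -0.022  0.102] 0.107
ramekin 0.91 [137. 217.] 1052 [0.521 0.318 0.011] 0.049
pliers 0.78 [138. 153.] 951 [0.705 0.325 0.012] 0.017
pliers 0.65 [265. 227.] 240 [ 0.483 -0.022  0.102] 0.107
level 0.75 [240. 119.] 971 [0.779 0.047 0.041] 0.046
scraper 0.68 [366. 138.] 728 [ 0.732 -0.287  0.007] 0.015
```

View pics/top0.png

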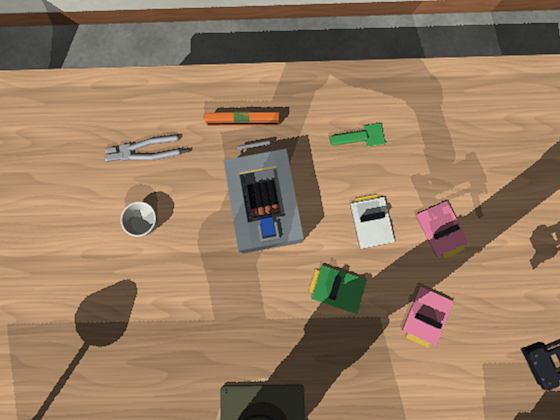

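The white cover sits at (373,220) with its yellow lip up, away from the robot. The box is at (262,200) with the compartment open and the blue catch at (269,228). The green and pink covers are decoys. Next I'll fit the poses.

```bash
cat >> h.py <<'E'
def rect(pts):
    c,s,a=cv2.minAreaRect((pts*1000).astype(np.float32)); b=cv2.boxPoints((c,s,a))/1000
    e=[b[1]-b[0],b[2]-b[1]]; l=max(e,key=np.linalg.norm)
    if l[0]>0: l=-l
    return np.array(c)/1000,np.sort(s),np.arctan2(l[1],l[0])
def trim(m,P,lo,hi):
    k=m&(P[...,2]>lo)&(P[...,2]<hi)
    return cv2.morphologyEx(k.astype(np.uint8),cv2.MORPH_OPEN,np.ones((3,3)))>0
E
python3 - <<'E'
from h import *
im,P=cloud("top")
cov=silhouettes("cover_grip","top"); 
m=[o for o in cov if np.hypot(*(np.array(o["position"])-[373,220]))<15][0]["mask"]
m=cv2.dilate(m.astype(np.uint8),np.ones((5,5)))>0
q=P[trim(m,P,.005,.016)]; print("plate",rect(q[:,:2]),np.median(q[:,2]))
r=P[m&(P[...,2]>.03)]; print("rib",rect(r[:,:2]),r.mean(0),np.percentile(r[:,2],[50,95]))
rw=im[m].astype(int)
u=im.astype(int); y=m&(u[...,0]>u[...,2]+70)&(u[...,0]>120); print("yellow",y.sum(),np.nanmean(P[y],0))
b=silhouettes("cashbox","top")[0]["mask"]; b=cv2.dilate(b.astype(np.uint8),np.ones((7,7)))>0
q=P[trim(b,P,.08,.097)]; print("box",rect(q[:,:2]),np.median(q[:,2]))
lo=b&(P[...,2]<.078)
g=np.zeros((420,560),bool);g[165:225,235:290]=1
w=P[b&g&(P[...,2]<.075)&(P[...,2]>.03)];print("comp",rect(w[:,:2]),np.median(w[:,2]))
h=P[b&(P[...,2]>.1)];print("catch",h.mean(0),len(h))
E
```

```text
plate (array([ 0.49879279, -0.29074985]), array([ 90.75785828, 119.81681824]), np.float32(-2.9802918)) 0.008840825288171539
rib (array([ 0.51053268, -0.28897729]), array([14.10101223, 61.04230499]), np.float32(1.750218)) [ 0.51005645 -0.2881595   0.03822935] [0.03864418 0.04171636]
yellow 277 [ 5.09477184e-01 -2.72358447e-01 -3.08983488e-04]
box (array([ 0.55258716, -0.01115629]), array([160.42132568, 231.80152893]), np.float32(-2.982687)) 0.08847527273187916
comp (array([ 0.56966669, -0.00778999]), array([ 92.89996338, 131.46205139]), np.float32(-2.9913664)) 0.056843833051395176
catch [ 0.47516518 -0.02392596  0.10316547] 325
```

```bash
python3 -m creep '[0,0,0,0.0378,-0.0176,0.007,1, 0,0,0,0.0378,-0.0176,0.007,1, 0,0,0,0.0378,-0.0176,0.007,1, 0,0,0,0.0378,-0.0176,0.007,1, 0,0,0,0.0378,-0.0176,0.007,1, 0,0,0,0.0378,-0.0176,0.007,1, 0,0,0,0.0378,-0.0176,0.007,1, 0,0,0,0.0378,-0.0176,0.007,1, 0,0,0,0.0378,-0.0176,0.007,1, 0,0,0,0.0378,-0.0176,0.007,1]'
python3 -m creep '[0,0,-0.138,0,0,0,1, 0,0,-0.138,0,0,0,1, 0,0,-0.138,0,0,0,1, 0,0,-0.138,0,0,0,1, 0,0,-0.138,0,0,0,1, 0,0,-0.138,0,0,0,1, 0,0,-0.138,0,0,0,1, 0,0,-0.138,0,0,0,1, 0,0,-0.138,0,0,0,1, 0,0,-0.138,0,0,0,1]'
```

```text
clock: 1.6
position: [0.512, -0.288, 0.1686]
tcp_rot: [3.141, -0.0, 0.356]
contact_force: [0.4, -0.4, -0.0]
grip_width: 0.0883
grasp_force: 0.0
clock: 2.6
position: [0.5108, -0.2894, 0.1688]
tcp_rot: [3.141, 0.0, 1.741]
contact_force: [0.0, -1.1, -0.7]
grip_width: 0.0879
grasp_force: 0.0
```

```bash
cat >> h.py <<'E'
def covrib(cam="wrist",near=None):
    im,P=cloud(cam); best=None
    for o in silhouettes("cover_grip",cam):
        m=cv2.dilate(o["mask"].astype(np.uint8),np.ones((5,5)))>0
        print(o["conf"],o["position"],np.nanmedian(P[m],0),im[o["mask"]].mean(0))
    return im,P
E
python3 - <<'E'
from h import *
im,P=cloud("wrist"); save(im,"w1.png")
for o in silhouettes("cover_grip","wrist"):
    m=cv2.dilate(o["mask"].astype(np.uint8),np.ones((5,5)))>0
    c=im[o["mask"]].mean(0); print(o["conf"],o["position"],c)
    q=P[trim(m,P,.004,.016)]; r=P[m&(P[...,2]>.033)]
    print("plate",rect(q[:,:2]),np.median(q[:,2])); print("rib",rect(r[:,:2]),np.percentile(r[:,2],[5,50,95]))
print(sense()["position"],sense()["tcp_rot"])
E
```

```text
0.97 [67.2, 46.9] [26.74239878 90.24942704 45.19327731]
plate (array([ 0.32872803, -0.20689297]), array([ 90.84329987, 103.75778961]), np.float32(-1.8924502)) 0.010451454398729687
rib (array([ 0.34277948, -0.19011063]), array([14.1168108 , 44.15106964]), np.float32(2.8097608)) [0.03599464 0.04043969 0.04174217]
0.97 [26.2, 259.5] [187.61642743 103.98484848 132.29824561]
plate (array([ 0.30461673, -0.39971271]), array([50.08912659, 58.44121933]), np.float32(-3.1410756)) 0.010152360626073165
rib (array([ 0.44765411, -0.26587628]), array([ 2.22295761, 13.1861105 ]), np.float32(-2.9682262)) [0.23824525 0.23933821 0.24048107]
0.72 [216.2, 370.3] [133.69967991  78.25362455  90.9625306 ]
plate (array([ 0.47466119, -0.47268604]), array([ 92.07139587, 132.23641968]), np.float32(-2.744463)) 0.010771686356201904
rib (array([ 0.47834259, -0.38267792]), array([ 38.31591415, 243.74842834]), np.float32(-1.6640285)) [0.03751972 0.04148586 0.25165342]
0.58 [274.9, 177.7] [190.6336932  189.15145619 175.89982425]
plate (array([ 0.50616464, -0.2907229 ]), array([ 89.80193329, 132.16908264]), np.float32(-2.9723587)) 0.01091487547765499
rib (array([ 0.51220703, -0.28983179]), array([13.40095234, 60.18701553]), np.float32(1.7419617)) [0.03981935 0.0410406  0.04211924]
[ 0.51068401 -0.28948949  0.1686636 ] [ 3.14128153e+00 -3.05246280e-04  1.73571142e+00]
```

Rib found 1.5 mm off, at (275,178) in the wrist view, and its height and sizes check out. Going down to grip.

```bash
python3 -m creep '[0,0,0,0,0.0015,0.0195,1, 0,0,0,0,0,0.0195,1, 0,0,0,0,0,0.0195,0.6, 0,0,0,0,0,0.0195,0.6, 0,0,0,0,0,0.0195,0.6, 0,0,0,0,0,0.0195,0.6, 0,0,0,0,0,0.0195,0.6, 0,0,0,0,0,0.0185,0.6]'
python3 -m creep '[0,0,0,0,0,0,0,0,0,0,0,0,0,0,0,0,0,0,0,0,0,0,0,0,0,0,0,0,0,0,0,0,0,0,0,0,0,0,0,0,0,0]'
```

```text
clock: 3.5
position: [0.5124, -0.2892, 0.013]
tcp_rot: [3.142, 0.001, 1.732]
contact_force: [-0.4, 0.9, -0.3]
grip_width: 0.0526
grasp_force: 0.0
clock: 4.1
position: [0.5124, -0.2892, 0.0144]
tcp_rot: [3.141, 0.001, 1.735]
contact_force: [-0.6, 0.2, 3.1]
grip_width: 0.0143
grasp_force: 30.0
```

```bash
python3 -m creep '[0,0,0,0,0,-0.02,0, 0,0,0,0,0,-0.04,0, 0,0,0,0,0,-0.04,0, 0,0,0,0,0,-0.04,0, 0,0,0,0,0,-0.04,0, 0,0,0,0,0,-0.02,0]'
python3 -m creep '[0,0,0,0.02,0.008,0,0, 0,0,0,0.035,0.0142,0,0, 0,0,0,0.035,0.0142,0,0, 0,0,0,0.035,0.0142,0,0, 0,0,0,0.035,0.0142,0,0, 0,0,0,0.035,0.0142,0,0, 0,0,0,0.035,0.0142,0,0, 0,0,0,0.025,0.01,0,0, 0,0,0,0.012,0.0045,0,0]'
python3 -m creep '[0.1,0,0,0,0,0,0, 0.14,0,0,0,0,0,0, 0.14,0,0,0,0,0,0, 0.14,0,0,0,0,0,0, 0,0,0,0,0,0,0]'
python3 - <<'E'
from h import *
s=sense();im,P=cloud("wrist"); save(im,"w2.png"); np.save("w2.npy",P)
im2,P2=cloud("scene"); save(im2,"s2.png"); im3,P3=cloud("top"); save(im3,"t2.png"); np.save("t2.npy",P3);np.save("s2.npy",P2)
print(s["joints"],s["position"],s["tcp_rot"],s["grip_width"],s["contact_force"])
save(np.hstack([cv2.resize(i,(400,300)) for i in (im,im2)]),"c2.png")
E
```

```text
clock: 4.7
position: [0.5133, -0.2892, 0.2171]
tcp_rot: [3.138, 0.002, 1.736]
contact_force: [1.5, -1.1, -2.4]
grip_width: 0.0138
grasp_force: 30.0
clock: 5.6
position: [0.5746, -0.0042, 0.2137]
tcp_rot: [3.141, -0.002, 1.74]
contact_force: [-0.5, 0.4, -1.6]
grip_width: 0.0137
grasp_force: 30.0
clock: 6.1
position: [0.5753, -0.0082, 0.2094]
tcp_rot: [-2.616, -0.0, 1.734]
contact_force: [-0.2, 0.2, -2.6]
grip_width: 0.0139
grasp_force: 30.0
[ 0.1158457   0.95728629 -0.46812328  1.22682425  0.32265902  1.56948579
 -0.20001686] [ 0.57528967 -0.00823855  0.20935242] [-2.61602670e+00 -3.20466366e-04  1.73438554e+00] 0.01386491549760003 [-0.2394752   0.17250852 -2.64893351]
```

View pics/c2.png

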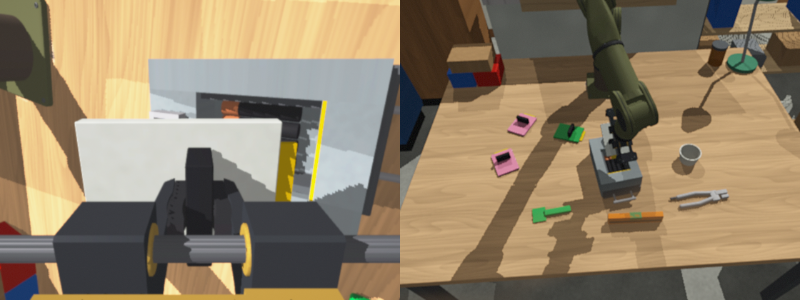

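View pics/w2.png

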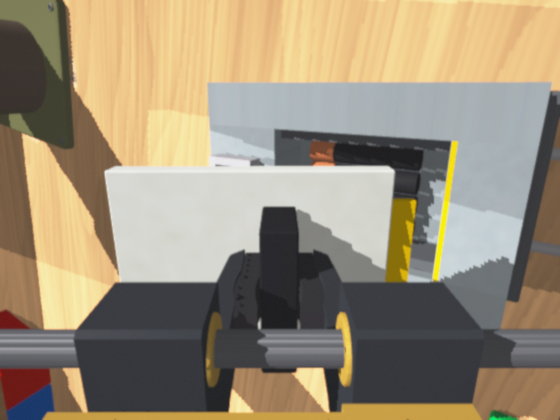

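The wrist view shows the gripped white plate (top edge at row 168, front edge at col 390), its yellow lip (col 400), the yellow slot line (455,142)-(438,280), and the compartment's left side edge (row 130). I'll measure the cover and box in this one image.

```bash
cat >> h.py <<'E'
def BX(c,yaw): # box frame of 4x4: x front->rear
    return np.array([c[0],c[1],0.]),R.from_euler('z',yaw).as_matrix()
E
python3 - <<'E'
from h import *
im=cv2.cvtColor(cv2.imread("pics/w2.png"),cv2.COLOR_BGR2RGB).astype(int); P=np.load("w2.npy"); s=sense()
T=R.from_euler('xyz',s["tcp_rot"]).as_matrix(); p=np.array(s["position"])
o,B=BX((.5526,-.0112),-2.983)
Q=(P-o)@B     # box coords
C=(P-p)@T     # tool coords
def st(n,a): print(n,len(a),np.round(np.nanpercentile(a,[2,10,50,90,98],axis=0).T*1000,1).tolist())
yel=(im[...,0]>150)&(im[...,1]>120)&(im[...,2]<60)
line=yel&(P[...,2]>.08)&(P[...,2]<.095)&(np.arange(560)>425); st("line box",Q[line])
a=Q[line]; k=np.polyfit(a[:,1],a[:,0],1); print("line yaw corr",k)
top=(P[...,2]>.084)&(P[...,2]<.095)
print("ztop",np.nanmedian(P[top][:,2]))
for u in range(290,440,25):
    col=top[:,u]; rows=np.where(col[:170])[0]
    # outer edge, hole edge
    if len(rows): 
        r0=rows[0]; gaps=np.where(np.diff(rows)>3)[0]; r1=rows[gaps[0]] if len(gaps) else rows[-1]
        print(u,r0,r1,np.round(Q[r0,u]*1000,1),np.round(Q[r1,u]*1000,1))
gx=C[100:330,:]
white=(im.min(-1)>150)&(np.abs(C[...,2])<.03)&(P[...,2]>.12); white[:160]=0
w=C[white]; st("white tool",w)
kk=np.linalg.lstsq(np.c_[w[:,:2],np.ones(len(w))],w[:,2],rcond=None)[0]; print("plane",kk)
for r in range(185,260,15):
    u=np.where(white[r])[0]; print("row",r,u.min(),u.max(),np.round(C[r,u.max()]*1000,1),np.round(C[r,u.min()]*1000,1))
for u in range(140,390,40):
    r=np.where(white[:,u])[0]; print("col",u,r.min(),np.round(C[r.min(),u]*1000,1))
lip=yel&(P[...,2]>.1)&(np.arange(560)<425)&(np.arange(420)[:,None]<300); st("lip tool",C[lip])
E
```

```text
line box 552 [[-75.3, -75.1, -74.2, -73.3, -73.1], [-43.5, -37.3, -3.6, 35.5, 45.0], [90.3, 90.7, 91.6, 92.5, 93.0]]
line yaw corr [-0.00082833 -0.07418951]
ztop 0.09089270074992706
290 82 129 [ 37.9 -78.6  90.1] [ 37.6 -45.5  89.8]
315 82 130 [ 17.7 -78.6  91.7] [ 16.7 -46.2  91.3]
340 82 132 [ -0.  -78.6  90.8] [ -2.  -46.   91.1]
365 82 134 [-17.  -78.6  90.8] [-19.2 -45.7  90.2]
390 82 135 [-32.9 -78.6  90.9] [-36.1 -46.3  91.8]
415 82 137 [-47.8 -78.6  90.7] [-51.4 -46.   91.1]
white tool 24491 [[-4.3, 4.5, 27.6, 42.8, 44.6], [-67.6, -60.4, -23.9, 38.8, 47.5], [5.9, 6.4, 7.2, 8.1, 12.3]]
plane [0.02022706 0.00230024 0.00688711]
row 185 107 392 [38.3 49.   6.7] [ 38.1 -69.2   7.1]
row 200 109 391 [31.6 49.3  7.2] [ 31.3 -69.8   8.3]
row 215 111 390 [24.8 49.6  7.7] [ 24.7 -69.6   7.8]
row 230 113 388 [18.  49.3  7.5] [ 18.1 -69.3   7.1]
row 245 115 387 [10.6 49.7  8.4] [ 11.2 -69.2   6.7]
col 140 166 [ 44.5 -57.6  15.1]
col 180 166 [ 44.6 -40.2  14.7]
col 220 166 [ 44.7 -23.   14.3]
col 260 166 [44.7 -5.8 14. ]
col 300 166 [44.5 11.3 15.1]
col 340 166 [44.4 28.6 15.8]
col 380 166 [44.5 45.6 15. ]
lip tool 413 [[-8.6, -5.9, 8.8, 26.7, 29.1], [58.4, 59.1, 60.7, 61.8, 62.1], [12.2, 12.7, 13.5, 14.3, 14.7]]
```

```bash
cat >> h.py <<'E'
BO=np.array([.5526,-.0112,.0009]); BR=R.from_euler('z',-2.983).as_matrix()
BO=BO+BR@np.array([-.0016,.0005,0])
SLOT=np.array([-.0715,0,.086])
LIP=np.array([-.0003,.062,.0152]); GRIP=np.array([-.0003,.002,-.0078])
def where():
    s=sense(); T=R.from_euler('xyz',s["tcp_rot"]).as_matrix(); p=np.array(s["position"])
    return p,T
def lip(p,T): return BR.T@(p+T@LIP-BO)-SLOT
def info():
    p,T=where(); g=BR.T@(p+T@GRIP-BO)-np.array([-.022,0,.105])
    cx=BR.T@T@np.array([0,-1,0]); print("lip-slot mm",np.round(lip(p,T)*1e3,1),"grip-seat",np.round(g*1e3,1),"tilt deg",round(np.degrees(np.arcsin(cx[2])),1),"yaw err",round(np.degrees(np.arctan2(cx[1],cx[0])),2),"F",np.round(sense()["contact_force"],1))
def go(x,y,z): # tool shift to bring lip to slot-rel mm
    p,T=where(); d=T.T@BR@(np.array([x,y,z])/1e3-lip(p,T)); print("shift",np.round(d*1e3,1))
E
python3 -c "
from h import *
info(); go(8,0,10); go(8,0,-8); go(-5,0,-8)"
```

```text
lip-slot mm [ 5.   0.6 82.9] grip-seat [ -3.8   0.8 113.6] tilt deg 29.7 yaw err 0.3 F [-0.5 -0.7 -1.2]
shift [ 0.6 33.5 64.8]
shift [ 0.6 42.4 80.4]
shift [ 0.6 53.7 74. ]
```

```bash
python3 -m creep '[0,0,0,0.0003,0.008,0.016,0, 0,0,0,0.0003,0.009,0.017,0, 0,0,0,0,0.009,0.017,0, 0,0,0,0,0.0075,0.0148,0, 0,0,0,0,0,0,0]'
python3 - <<'E'
from h import *
info(); im,P=cloud("wrist"); save(im,"w3.png"); np.save("w3.npy",P); go(8,0,-8)
E
```

```text
clock: 6.75
position: [0.5699, -0.0089, 0.1402]
tcp_rot: [-2.62, 0.001, 1.736]
contact_force: [-0.9, -0.3, -2.2]
grip_width: 0.0137
grasp_force: 30.0
lip-slot mm [9.5 0.  9.2] grip-seat [ 0.6  0.3 40.1] tilt deg 29.9 yaw err 0.34 F [-0.9 -0.3 -2.2]
shift [-0.2  9.6 15.5]
```

View pics/w3.png

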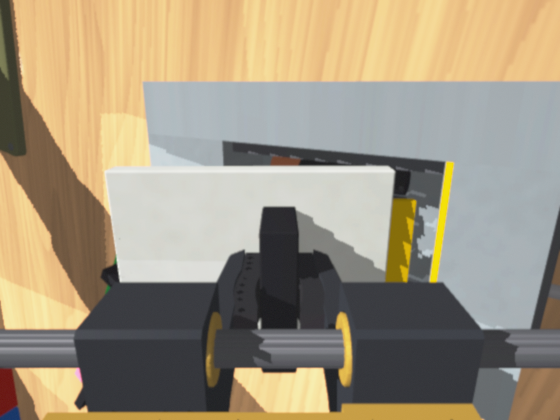

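The lip (col 415) sits just behind the yellow slot line (cols 435-450), and the plate's top edge is inside the compartment edge. One quick check of the numbers from this nearer view.

```bash
python3 - <<'E'
from h import *
im=cv2.cvtColor(cv2.imread("pics/w3.png"),cv2.COLOR_BGR2RGB).astype(int); P=np.load("w3.npy"); p,T=where()
Q=(P-BO)@BR; C=(P-p)@T
yel=(im[...,0]>150)&(im[...,1]>120)&(im[...,2]<60); U=np.arange(560)
a=Q[yel&(U>428)]; print("line",np.round(np.nanpercentile(a,[3,50,97],axis=0)*1000,1), np.polyfit(a[:,1],a[:,0],1))
g=yel&(U<420)&(U>380)&(np.arange(420)[:,None]<300); print("lip box",np.round(np.nanpercentile(Q[g]-SLOT,[3,50,97],axis=0)*1000,1),"tool",np.round(np.nanpercentile(C[g],[3,50,97],axis=0)*1000,1))
top=(P[...,2]>.084)&(P[...,2]<.097)
for u in range(240,430,30):
    rows=np.where(top[:165,u])[0]; gp=np.where(np.diff(rows)>2)[0]; r1=rows[gp[0]] if len(gp) else rows[-1]; print(u,r1,np.round(Q[r1,u]*1e3,1))
E
```

```text
** On entry to DLASCL parameter number  4 had an illegal value
 ** On entry to DLASCL parameter number  4 had an illegal value
 ** On entry to DLASCL parameter number  4 had an illegal value
 ** On entry to DLASCL parameter number  4 had an illegal value
 ** On entry to DLASCL parameter number  5 had an illegal value
 ** On entry to DLASCL parameter number  4 had an illegal valueTraceback (most recent call last):
  File "<stdin>", line 5, in <module>
    c, resids, rank, s = lstsq(lhs, rhs, rcond)
                         ~~~~~^^^^^^^^^^^^^^^^^
    x, resids, rank, s = _umath_linalg.lstsq(a, b, rcond,
                         ~~~~~~~~~~~~~~~~~~~^^^^^^^^^^^^^
                                             signature=signature)
                                             ^^^^^^^^^^^^^^^^^^^^
    raise LinAlgError("SVD did not converge in Linear Least Squares")
numpy.linalg.LinAlgError: SVD did not converge in Linear Least Squares
```

```bash
python3 - <<'E'
from h import *
im=cv2.cvtColor(cv2.imread("pics/w3.png"),cv2.COLOR_BGR2RGB).astype(int); P=np.load("w3.npy"); p,T=where()
Q=(P-BO)@BR; C=(P-p)@T
yel=(im[...,0]>150)&(im[...,1]>120)&(im[...,2]<60)&np.isfinite(P[...,0]); U=np.arange(560)
a=Q[yel&(U>428)]; print("line",np.round(np.nanpercentile(a,[3,50,97],axis=0)*1000,1), np.polyfit(a[:,1],a[:,0],1))
g=yel&(U<420)&(U>380)&(np.arange(420)[:,None]<300); print("lip box",np.round(np.nanpercentile(Q[g]-SLOT,[3,50,97],axis=0)*1000,1),"tool",np.round(np.nanpercentile(C[g],[3,50,97],axis=0)*1000,1))
top=(P[...,2]>.084)&(P[...,2]<.097)
for u in range(240,430,30):
    rows=np.where(top[:165,u])[0]; gp=np.where(np.diff(rows)>2)[0]; r1=rows[gp[0]] if len(gp) else rows[-1]; print(u,r1,np.round(Q[r1,u]*1e3,1))
E
```

```text
line [[-73.6 -44.1  89.5]
 [-72.4 -19.5  90.8]
 [-71.2  10.2  92.1]] [ 0.0016171  -0.07238778]
lip box [[  9.6 -28.4  14.6]
 [ 10.7  -7.6  16. ]
 [ 12.9   9.4  17.7]] tool [[-9.9 55.2 10.1]
 [ 7.1 57.5 11.2]
 [27.9 58.9 12.5]]
240 141 [ 39.8 -46.2  89.4]
270 144 [ 19.7 -46.   89.1]
300 147 [  0.4 -46.2  90.6]
330 149 [-16.2 -46.5  89.8]
360 152 [-31.9 -46.4  90.2]
390 155 [-46.5 -46.4  90.6]
420 158 [-59.7 -46.1  89.7]
```

```bash
cat > m.py <<'E'
from h import *
def meas(nm):
    p,T=where(); im,P=cloud("wrist"); p2,_=where(); print("pose",np.round(p*1e3,1),"after",np.round(p2*1e3,1))
    save(im,nm); np.save("w.npy",P); im=im.astype(int)
    Q=(P-BO)@BR; C=(P-p)@T; ok=np.isfinite(P[...,0]); U=np.arange(560); V=np.arange(420)[:,None]
    yel=(im[...,0]>150)&(im[...,1]>120)&(im[...,2]<60)&ok
    a=Q[yel&(U>428)]; print("line",np.round(np.percentile(a,[3,50,97],axis=0)*1000,1).tolist())
    g=yel&(U<420)&(U>380)&(V<300); print("lip box",np.round(np.percentile(Q[g]-SLOT,[3,50,97],axis=0)*1000,1).tolist(),"tool",np.round(np.percentile(C[g],[3,50,97],axis=0)*1000,1).tolist())
    w=(im.min(-1)>140)&(V>172)&(V<250)&(U>130)&(U<380)&ok; print("plate tool z",np.round(np.percentile(C[w][:,2],[10,50,90])*1e3,1))
    r=[C[np.where((im[:,u].min(-1)>140)&(np.arange(420)>155))[0][0]+1,u]*1e3 for u in range(150,380,40)]; print("side",np.round(np.median(r,0),1))
    r=[C[v,np.where(im[v,:400].min(-1)>140)[0][-1]]*1e3 for v in range(180,250,10)]; print("front",np.round(np.median(r,0),1))
meas("w4.png")
E
python3 m.py
```

```text
pose [570.7  -8.5 141.2] after [571.4  -8.2 141.8]
line [[-73.5, -44.0, 89.5], [-72.3, -18.7, 90.6], [-71.0, 10.9, 91.8]]
lip box [[8.6, -27.7, -35.0], [9.8, -10.3, 17.1], [16.5, 8.8, 18.7]] tool [[-9.3, 55.4, 8.8], [9.8, 57.7, 9.9], [27.2, 77.8, 58.3]]
plate tool z [3.3 4.  4.8]
side [ 44.1 -13.1  10.3]
front [26.8 46.3  4. ]
```

```bash
sed -i 's/^LIP=.*/LIP=np.array([-.0003,.0595,.012]); GRIP=np.array([-.0003,-.0005,-.011])/' h.py; python3 -c "
from h import *
info();info(); go(7,0,-8); go(-5,0,-8)"
```

```text
lip-slot mm [ 8.3 -0.5 15. ] grip-seat [-0.5 -0.3 45.7] tilt deg 29.7 yaw err 0.34 F [-0.3 -0.6 -1.3]
lip-slot mm [ 8.3 -0.5 15. ] grip-seat [-0.5 -0.3 45.7] tilt deg 29.7 yaw err 0.34 F [-0.3 -0.6 -1.3]
shift [-0.5 12.5 19.3]
shift [-0.6 23.  13.3]
```

```bash
python3 -m creep '[0,0,0,-0.0005,0.0025,0.0039,0, 0,0,0,0,0.0025,0.0039,0, 0,0,0,0,0.0025,0.0039,0, 0,0,0,0,0.0025,0.0038,0, 0,0,0,0,0.0025,0.0038,0, 0,0,0,0,0,0,0]'
python3 -c "
from h import *
info(); go(-5,0,-8)"
```

```text
clock: 7.45
position: [0.5723, -0.0082, 0.117]
tcp_rot: [-2.62, 0.0, 1.736]
contact_force: [0.7, -0.1, -2.8]
grip_width: 0.0138
grasp_force: 30.0
lip-slot mm [ 7.5 -0.4 -9.9] grip-seat [-1.4 -0.1 20.9] tilt deg 29.9 yaw err 0.38 F [ 0.7 -0.1 -2.8]
shift [-0.5  9.9 -7.9]
```

```bash
python3 -m creep '[0,0,0,-0.0004,0.0026,-0.0017,0, 0,0,0,0,0.0026,-0.0017,0, 0,0,0,0,0.0026,-0.0017,0, 0,0,0,0,0.0026,-0.0017,0, 0,0,0,0,0,0,0]'
python3 - <<'E'
from h import *
info(); im,P=cloud("wrist"); im2,_=get_image("scene"); info()
save(np.hstack([im[60:360,200:600],cv2.resize(im2[90:240,220:400],(360,300))]),"c5.png")
E
```

```text
clock: 7.95
position: [0.5854, -0.0063, 0.1186]
tcp_rot: [-2.622, 0.0, 1.736]
contact_force: [0.3, -0.2, -1.3]
grip_width: 0.0137
grasp_force: 30.0
lip-slot mm [-5.8 -0.1 -8.2] grip-seat [-14.6   0.1  22.5] tilt deg 29.8 yaw err 0.36 F [ 0.3 -0.2 -1.3]
lip-slot mm [-5.5 -0.1 -8.3] grip-seat [-14.3   0.2  22.5] tilt deg 29.8 yaw err 0.37 F [-0.4 -1.4 -1.9]
```

View pics/c5.png

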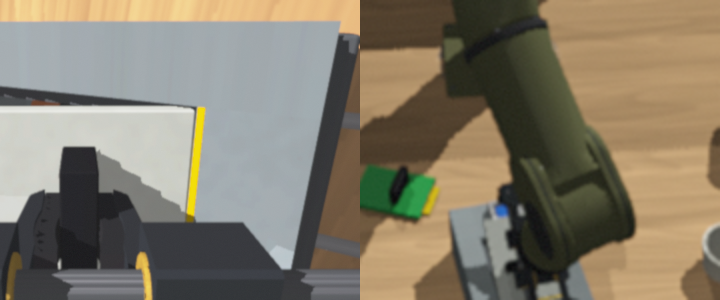

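```bash
python3 -m creep '[-0.0525,0,0,0,-0.0004,0.0025,0, -0.0525,0,0,0,-0.0004,0.0025,0, -0.0525,0,0,0,-0.0003,0.0026,0, -0.0525,0,0,0,-0.0003,0.0026,0, 0,0,0,0,0,0,0]'
python3 -c "
from h import *
info()"
```

```text
clock: 8.55
position: [0.5781, -0.0082, 0.1107]
tcp_rot: [-2.83, 0.001, 1.736]
contact_force: [0.1, 0.1, -2.2]
grip_width: 0.0135
grasp_force: 30.0
lip-slot mm [-5.6  0.5 -5.8] grip-seat [-5.   0.8 15.4] tilt deg 17.8 yaw err 0.37 F [ 0.1  0.1 -2.2]
```

```bash
python3 -m creep '[-0.0525,0,0,0.0003,0.0011,0.0028,0, -0.0525,0,0,0.0002,0.0011,0.0028,0, 0,0,0,0,0,0,0]'
python3 -c "
from h import *
info()"
```

```text
clock: 8.85
position: [0.5787, -0.0075, 0.1042]
tcp_rot: [-2.934, 0.001, 1.736]
contact_force: [-0.5, -0.6, -2.0]
grip_width: 0.0138
grasp_force: 30.0
lip-slot mm [-9.  -0.1 -6.8] grip-seat [-4.5  0.2  9.1] tilt deg 11.9 yaw err 0.37 F [-0.5 -0.6 -2. ]
```

```bash
python3 -m creep '[-0.035,0,0,0,0,0.0017,0, 0,0,0,0,0,0,0, 0,0,0,0,0,0,0.4, 0,0,0,0,0,0,0.4, 0,0,0,0,0,0,0.4, 0,0,0,0,0,-0.02,0.4, 0,0,0,0,0,-0.03,0.4, 0,0,0,0,0,-0.03,0.4, 0,0,0,0,0,0,0.4]'
python3 - <<'E'
from h import *
info(); p,T=where(); im,P=cloud("wrist"); im2,P2=cloud("top"); np.save("w6.npy",P); print(p)
save(np.hstack([im[60:,100:],im2[20:380,180:400]]),"c6.png")
E
```

```text
clock: 9.75
position: [0.5968, -0.0034, 0.1852]
tcp_rot: [-2.981, -0.0, 1.735]
contact_force: [0.0, 1.1, -0.6]
grip_width: 0.0354
grasp_force: 0.0
lip-slot mm [-28.6  -1.2  76.9] grip-seat [-22.6  -0.9  90.2] tilt deg 9.2 yaw err 0.34 F [ 0.   1.1 -0.6]
[ 0.5968138  -0.00342685  0.18520969]
```

View pics/c6.png

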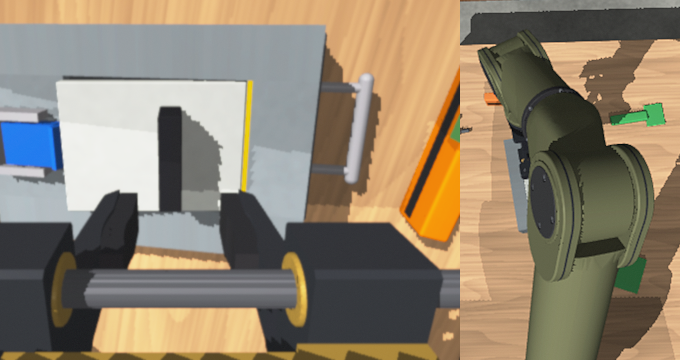

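The cover is hooked, with its rear edge resting against the blue catch at (60,145). Next: straighten the tool, shut the fingers, and go over the press point.

```bash
python3 -m creep '[-0.08,0,0,0,0,0,0, -0.08,0,0,0,0,0,0, 0,0,0,0,0,0,0, 0,0,0,0,0,0,0]'
cat >> h.py <<'E'
def press(z):
    p,T=where(); t=BO+BR@np.array([.017,0,0])-[0,0,BO[2]]+[0,0,z]; s=sense()
    print("shift",np.round(T.T@(t-p)*1e3,1),"z",p[2].round(4),"tilt",np.round(s["tcp_rot"],3),"F",np.round(s["contact_force"],1),s["grip_width"])
E
python3 -c "
from h import *
press(.125)
P=np.load('w6.npy'); Q=(P-BO)@BR
m=np.isfinite(Q[...,0])&(abs(Q[...,1])<.04)&(abs(Q[...,0]-.017)<.004); print('press z',np.percentile(Q[m][:,2],[5,50,95]))
"
```

```text
clock: 10.25
position: [0.5925, -0.005, 0.1806]
tcp_rot: [-3.129, 0.0, 1.736]
contact_force: [0.2, -0.6, 0.3]
grip_width: 0.0055
grasp_force: 0.0
shift [  0.  -55.1  56.3] z 0.1806 tilt [-3.129  0.     1.736] F [ 0.2 -0.6  0.3] 0.00549543569355028
press z [0.1030252  0.1042387  0.10552296]
```

```bash
python3 -m creep '[-0.012,0,0,0,-0.02,0,0, 0,0,0,0,-0.02,0.01,0, 0,0,0,0,-0.015,0.02,0, 0,0,0,0,0,0.025,0, 0,0,0,0,0,0,0]'
python3 -c "
from h import *
press(.09)"
```

```text
clock: 10.75
position: [0.5375, -0.0139, 0.1236]
tcp_rot: [-3.137, -0.0, 1.736]
contact_force: [-1.0, 0.6, -0.5]
grip_width: -0.0002
grasp_force: 0.0
shift [-0.2  0.  33.6] z 0.1236 tilt [-3.137 -0.     1.736] F [-1.   0.6 -0.5] -0.00022413861477260254
```

```bash
python3 -m creep '[0,0,0,0,0,0.005,0, 0,0,0,0,0,0.005,0, 0,0,0,0,0,0.004,0, 0,0,0,0,0,0.003,0, 0,0,0,0,0,0.003,0, 0,0,0,0,0,0.003,0]'
python3 -c "
from h import *
press(.09)"
```

```text
clock: 11.35
position: [0.5389, -0.0137, 0.1034]
tcp_rot: [3.14, 0.0, 1.736]
contact_force: [-1.3, 0.9, 2.6]
grip_width: 0.0004
grasp_force: 1.3
shift [-0.2 -1.5 13.4] z 0.1034 tilt [3.14  0.    1.736] F [-1.3  0.9  2.6] 0.0004483293943201324
```

Contact at about z 0.103, as predicted. Pressing on.

```bash
python3 -m creep '[0,0,0,0,0,0.002,0, 0,0,0,0,0,0.002,0, 0,0,0,0,0,0.002,0, 0,0,0,0,0,0.002,0]'
python3 -m creep '[0,0,0,0,0,0.002,0, 0,0,0,0,0,0.002,0, 0,0,0,0,0,0.0015,0]'
python3 -c "
from h import *
press(.09)"
```

```text
clock: 11.75
position: [0.539, -0.0137, 0.0951]
tcp_rot: [3.139, 0.0, 1.736]
contact_force: [0.2, -0.1, 0.9]
grip_width: 0.0004
grasp_force: 0.2
clock: 12.05
position: [0.539, -0.0136, 0.0904]
tcp_rot: [3.139, 0.001, 1.736]
contact_force: [-4.0, -0.6, 21.1]
grip_width: 0.0001
grasp_force: 10.6
shift [-0.2 -1.6  0.4] z 0.0904 tilt [3.139e+00 1.000e-03 1.736e+00] F [-4.  -0.6 21.1] 0.00014038838489079488
```

```bash
python3 -m creep '[0,0,0,0,0,0.001,0, 0,0,0,0,0,0,0, 0,0,0,0,0,-0.01,0, 0,0,0,0,0,-0.04,0, 0,0,0,0.03,0,-0.04,0, 0,0,0,0.03,0.02,-0.02,0, 0,0,0,0.03,0.03,0,0, 0,0,0,0.02,0.03,0,0, 0,0,0,0,0.02,0,0, 0,0,0,0,0,0,0]'
python3 - <<'E'
from h import *
p,T=where(); im,P=cloud("wrist"); im2,_=get_image("top"); save(im,"w7.png"); Q=(P-BO)@BR; print(p)
def zat(x,y):
    m=np.isfinite(Q[...,0])&(abs(Q[...,0]-x)<.004)&(abs(Q[...,1]-y)<.004); return m.sum(),(np.median(Q[m][:,2]).round(4) if m.any() else None)
for x,y in [(-.06,0),(-.045,0),(.0,.0),(.02,0),(.04,-.025),(.04,0),(.04,.025),(-.1,0),(-.1,.03),(0,.065),(0,-.065),(.1,-.06)]: print(x,y,zat(x,y))
m=np.isfinite(Q[...,0])&(Q[...,2]>.11)&(Q[...,2]<.13)&(abs(Q[...,0]+.022)<.03)&(abs(Q[...,1])<.05); print("rib",(Q[m].mean(0)*1e3).round(1),rect(Q[m][:,:2]))
E
```

```text
clock: 13.05
position: [0.6214, 0.1127, 0.199]
tcp_rot: [3.137, -0.001, 1.736]
contact_force: [-0.4, -1.3, -0.8]
grip_width: 0.0001
grasp_force: 0.0
[0.62142551 0.11272386 0.1990323 ]
-0.06 0 (np.int64(0), None)
-0.045 0 (np.int64(0), None)
0.0 0.0 (np.int64(0), None)
0.02 0 (np.int64(0), None)
0.04 -0.025 (np.int64(102), np.float64(0.0898))
0.04 0 (np.int64(0), None)
0.04 0.025 (np.int64(0), None)
-0.1 0 (np.int64(0), None)
-0.1 0.03 (np.int64(7), np.float64(0.0906))
0 0.065 (np.int64(0), None)
0 -0.065 (np.int64(105), np.float64(0.0899))
0.1 -0.06 (np.int64(104), np.float64(0.0895))
rib [nan nan nan] (array([0., 0.]), array([0., 0.]), np.float32(0.0))<stdin>:6: RuntimeWarning: Mean of empty slice.
  ret = um.true_divide(
```

View pics/w7.png

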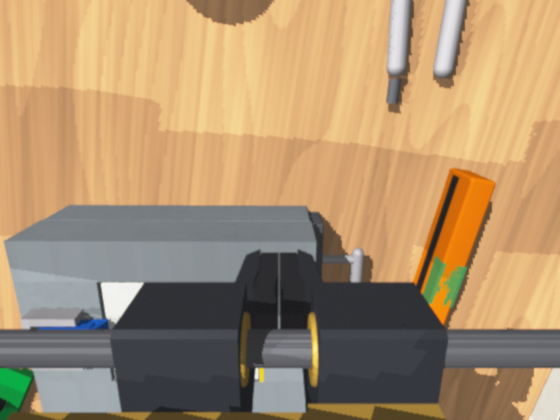

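The hand moved to the wrong side and hides the cover in this view, so I'll shift back to the other side and higher.

```bash
python3 -m creep '[0,0,0,-0.035,0,-0.02,0, 0,0,0,-0.035,-0.01,-0.02,0, 0,0,0,-0.035,-0.01,-0.01,0, 0,0,0,-0.035,-0.01,0,0, 0,0,0,-0.035,-0.01,0,0, 0,0,0,-0.02,-0.01,0,0, 0,0,0,0,0,0,0]'
python3 - <<'E'
from h import *
p,T=where(); im,P=cloud("wrist"); save(im,"w8.png"); Q=(P-BO)@BR; print(p)
def zat(x,y):
    m=np.isfinite(Q[...,0])&(abs(Q[...,0]-x)<.004)&(abs(Q[...,1]-y)<.004); return m.sum(),(np.median(Q[m][:,2]).round(4) if m.any() else None)
for x,y in [(-.06,0),(-.045,0),(.0,.0),(.02,0),(.04,-.025),(.04,0),(.04,.025),(-.1,0),(-.1,.03),(0,.065),(0,-.065),(.1,-.06)]: print(x,y,zat(x,y))
m=np.isfinite(Q[...,0])&(Q[...,2]>.11)&(Q[...,2]<.13)&(abs(Q[...,0]+.022)<.03)&(abs(Q[...,1])<.05); print("rib",(np.median(Q[m],0)*1e3).round(1),rect(Q[m][:,:2]))
E
```

```text
clock: 13.85
position: [0.5992, -0.0953, 0.2484]
tcp_rot: [-3.14, 0.003, 1.728]
contact_force: [-0.0, -0.1, -0.7]
grip_width: 0.0005
grasp_force: 0.0
[ 0.59924045 -0.09527504  0.24844696]
-0.06 0 (np.int64(110), np.float64(0.0902))
-0.045 0 (np.int64(121), np.float64(0.0901))
0.0 0.0 (np.int64(117), np.float64(0.09))
0.02 0 (np.int64(118), np.float64(0.09))
0.04 -0.025 (np.int64(124), np.float64(0.09))
0.04 0 (np.int64(114), np.float64(0.0898))
0.04 0.025 (np.int64(113), np.float64(0.0899))
-0.1 0 (np.int64(117), np.float64(0.0904))
-0.1 0.03 (np.int64(98), np.float64(0.0902))
0 0.065 (np.int64(909), np.float64(0.3364))
0 -0.065 (np.int64(0), None)
0.1 -0.06 (np.int64(0), None)
rib [-22.4  -1.4 120.1] (array([-0.02229741,  0.00010894]), array([13.68089771, 59.9033432 ]), np.float32(-1.5745498))
```

View pics/w8.png

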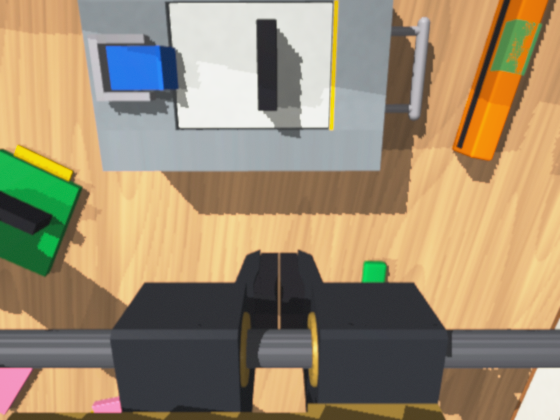

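The cover lies flush: it measures 90 mm everywhere, with the rib at (-22.3, 0.1). The blue catch nose is out over its rear edge at (177,70).

```bash
python3 -c "
from rig import *
print(sense()['contact_force'], close_job())"
```

```text
the job is handed in; nothing more can be done
[0.05997033 0.67585564 0.14030581] None
```

The cover is hooked in and pressed home, flush with the box top, with the catch sprung out over its rear edge; the robot is clear of everything, the four bystanders were not touched, and the job was handed in at about 14 s of the 46 s allowed (no verdict was returned).

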